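# Set out the finishing kit on the small board

### The arm

A 6-joint arm with a two-finger parallel gripper is mounted at the origin on a cart in front of the work surface, level with it; the furniture and walls round the work are solid. World frame = base frame: x ahead of the robot, y to its left, z up, the work surface at z = 0. Lengths are in mm, angles in rad, forces in N, time in s.
With the tool pointing down it reaches from about 350 to 775 mm from the base axis. Payload 7.3 kg.
Tool frame: the origin (TCP) lies on the centre line of the jaws, within the pads' length; the fingertips stand 17 mm ahead of it and the grasp point (between the pads) lies 2 mm behind it; z points along the fingers, y is the line along which they close (so a half turn about z gives the same grasp; the last joint's range is limited). The gripper opens to 92 mm and grips with 3 to 60 N. Pads are 19 mm wide; open, the fingers measure 130 mm over their backs; the gripper's body (75 mm by 190 mm) begins 47 mm behind the grasp point.
Start: joints at [-1.371, 0.342, 1.524, -0, 1.275, -0.146], TCP at [177.972, -493.935, 214.241] pointing down, gripper open.
Joint ranges: [-2.53, 2.53], [-0.77, 2.02], [0.04, 2.7], [-1, 4.14], [0.28, 2.66], [-3.11, 3.11]. Speed limits (rad/s): [2.57, 2.57, 3.14, 3.14, 3.14, 3.14].

### API

Orientations are given as [roll, pitch, yaw] about the fixed x, y, z axes, in that order (R = Rz(yaw) Ry(pitch) Rx(roll)).
In Python, from plant import bot gives the robot as it stands. The module is installed in compiled form; this text tells all that it offers.
- The arm moves only by the shell command python3 -m pendant 'ROWS'. ROWS is JSON, a list of rows, each a list of 3 entries, a list of its own where there are three numbers: the shift along the world's x, y, z as a fraction of full scale, then the turn, a rotation vector about the world's x, y, z as a fraction of full scale, then the opening, from -1 (shut) to 1 (fully open), so that 0 is half open. In form: [[[tx, ty, tz], [rx, ry, rz], claw], ...]. A call has exactly 10 rows; each row shifts and turns the commanded pose from where the row before left it; what a row does not reach is not made up. Full scale, the value 1, is 30 mm for a shift and 0.12 rad for a turn. A row lasts 1/12 s, in which the tool goes at most 41.7 mm and 7.16 degrees, less where a joint would pass 70% of its speed; a pose out of reach is approached as far as the arm can. A call with a number of a shift or a turn outside -1 to 1 is refused whole. A call with a gripper value outside its range is refused whole. The fingers move at their own pace and stop on an object; the grip force is fixed at half the most. Time passes only in rows, so rows that do not move let the fingers close, or fill a call up. It gives the time, the measured TCP pose, the force, the opening and the grip force at its end, in the units of the state.
- bot.get_obs(): the state, without advancing time (a new reading comes with each control period).
- bot.capture(name): name is "scene" or "side" or "wrist"; returns the picture (480x640x3 uint8, blue, green, red); there is no depth.
- bot.camera_params(name): a dict with "fovy" (degrees; the focal length in pixels is half the picture's height over the tangent of half this angle, whatever the lens; pixels are square), "cx", "cy" (the principal point, pixels), "camera_from_world" (4x4, takes a point from world to camera coordinates). Camera axes: x right, y down, z forward; pixel columns grow to the right and rows downward; lengths in mm; the calibration is good to about 2 mm. A picture is of the moment at which its call begins: read the wrist's pose just before it. camera_params takes no time and is no camera call; for the wrist camera it gives the pose at the moment of the call.
- bot.close_job(): hands the job in; it is judged then, once.
The state is a dict: "time": time; "joint_positions": joint angles; "dq": joint speeds; "tau": joint torques, N m; "tool_pos": TCP position; "tcp_rot": TCP orientation; "contact_force": force on the tool from outside, world axes, zero at the start; "moment": the same for the moment, N m; "grip_width": finger opening in mm; "finger_force": force on a finger pad.
Only numpy, scipy, OpenCV 4.12 (cv2) and the standard library are available. Lean on these libraries where they do the work, as an engineer would, in place of code of your own. Each camera call takes 0.05 s, during which the arm holds its last target. There are 200 camera calls.

### The job

Set out the finishing kit on the small wooden board: stand the larger lidded tin in the middle of the board, with the smaller lidded tin centred on top of it. Stand the tall and the short screw-capped bottle upright on the board, on its lengthwise middle line, one on each side of the tins and each with a gap of about 20 mm to the larger tin: the tall one on the side of the file holder, the short one on the side of the bur stand. Leave the tape roll and the slim bottle with the long stem cap where they stand.

Things in the scene. Friction and masses are not known exactly. Their poses are not given: they have to be found in the camera images.
- board: Small flat red-brown wooden board lying on the bench, 88 x 200 mm, 10 mm thick, fixed in place. Origin: centre of its underside; its x axis runs across the 88 mm width, its y axis along the 200 mm length, z up.
- file_block: File holder: lilac slotted box, 50 x 85 mm, 66 mm high, with needle files standing in it to 103 mm; fixed, behind and beyond one end of the board. Origin: centre of its underside, z up.
- bur_block: Bur stand: square dark block, 62 x 62 mm, 26 mm high, full of small upright burs to 53 mm; fixed, behind and beyond the other end of the board. Origin: centre of its underside, z up.
- large_tin: Larger lidded tin, round, 62 mm diameter over the lid (body 60 mm), 34 mm high, flat top, loose, about 0.11 kg. Origin: centre of its underside, z up.
- small_tin: Smaller lidded tin, round, 50 mm diameter over the lid (body 48 mm), 30 mm high, flat top, loose, about 0.08 kg. Origin: centre of its underside, z up.
- tall_bottle: Tall screw-capped bottle, round, 36 mm diameter, 75 mm high with its cap, straight-sided up to about 40 mm, loose, standing upright, about 0.035 kg. Origin: centre of its underside, z up.
- short_bottle: Short screw-capped bottle, round, 36 mm diameter, 60 mm high with its cap, straight-sided up to about 35 mm, loose, standing upright, about 0.035 kg. Origin: centre of its underside, z up.
- roll: Roll of masking tape lying flat, 61 mm diameter, 18 mm high; a bystander, to be left alone. Origin: centre of its underside, z up.
- tip_bottle: Slim little bottle with a long stem cap, 31 mm diameter, 79 mm high, standing upright; a bystander, to be left alone. Origin: centre of its underside, z up.
Things that resemble listed ones, but are neither listed nor needed, are in the scene too. Leave any orange or yellow look-alike of the large_tin alone.

How it is judged (in metres and radians):
At the end, for the whole second after the job is handed in: Larger tin on the board within 12 mm of its middle along each board axis; smaller tin on it, centred to 10 mm; bottles on the board, within 13 mm of its long middle line, 20 +- 13 mm gap to the larger tin, tall to the file holder's side, short to the bur stand's; all upright to 0.1 rad, at rest (x of large_tin in the frame of board between -0.012 and 0.012 m and y of large_tin in the frame of board between -0.012 and 0.012 m and z of large_tin in the frame of board between 0.006 and 0.014 m and horizontal distance between small_tin and large_tin below 0.01 m and z of small_tin in the frame of large_tin between 0.03 and 0.038 m and horizontal distance between tall_bottle and large_tin between 0.056 and 0.082 m and x of tall_bottle in the frame of board between -0.013 and 0.013 m and z of tall_bottle in the frame of board between 0.006 and 0.014 m and horizontal distance between short_bottle and large_tin between 0.056 and 0.082 m and x of short_bottle in the frame of board between -0.013 and 0.013 m and z of short_bottle in the frame of board between 0.006 and 0.014 m and ((y of file_block in the frame of board above 0 m and y of tall_bottle in the frame of board above 0.04 m and y of short_bottle in the frame of board below -0.04 m) or (y of file_block in the frame of board below 0 m and y of tall_bottle in the frame of board below -0.04 m and y of short_bottle in the frame of board above 0.04 m)) and angle between each of large_tin, small_tin, tall_bottle, short_bottle's own z axis and vertical below 0.1 rad and linear speed of each of large_tin, small_tin, tall_bottle, short_bottle below 0.02 m/s and angular speed of each of large_tin, small_tin, tall_bottle, short_bottle below 0.3 rad/s); the robot touches nothing.
It fails at once if the tape roll is moved more than 30 mm (distance of roll from where it was at the start of the episode above 0.03 m).
It fails at once if the slim bottle is moved more than 30 mm or tipped (distance of tip_bottle from where it was at the start of the episode above 0.03 m or angle between tip_bottle's own z axis and vertical above 0.5 rad).
It also fails if it takes over 106 s, if anything falls off the work surface, if the arm or the gripper's body presses on something with over 40 N, if the wrist force passes 120 N, or if a joint passes its speed limit or range.

## Working session

There is one attempt and no reset: what is moved stays moved. The work goes in short steps, Python scripts to look and compute and a shell command to move; the robot and the scene stay as the last step left them, time stands still between calls to the robot, and variables do not carry over. Pictures are saved under pics/ and viewed, at most 14 in all, crops included, and the job is handed in when it is done.

```bash
mkdir -p pics
cat > h.py <<'E'
import numpy as np, cv2
from plant import bot
def snap(n,f):
    p=bot.camera_params(n); im=bot.capture(n); cv2.imwrite('pics/'+f,im); np.save('pics/'+f+'.npy',p['camera_from_world']); return im,p
def ray(p,u,v,z,T=None):
    f=240/np.tan(np.radians(p['fovy'])/2); T=np.array(p['camera_from_world'] if T is None else T)
    R=T[:3,:3]; c=-R.T@T[:3,3]; d=R.T@np.array([(u-p['cx'])/f,(v-p['cy'])/f,1])
    return c+d*(z-c[2])/d[2]
def proj(p,X):
    f=240/np.tan(np.radians(p['fovy'])/2); T=np.array(p['camera_from_world']); q=T[:3,:3]@np.array(X)+T[:3,3]
    return p['cx']+f*q[0]/q[2],p['cy']+f*q[1]/q[2]
E
python3 - <<'E'
from h import *
for n in('scene','side','wrist'):
    im,p=snap(n,n+'0.png'); T=np.array(p['camera_from_world']); print(n,p['fovy'],p['cx'],p['cy'],-T[:3,:3].T@T[:3,3],T[2,:3])
print(bot.get_obs())
E
```

```text
scene 57.93931330000836 315.343244468385 241.45685188803893 [ 17.86954334 434.74803813 878.58309887] [ 0.49178019 -0.40406004 -0.77128965]
side 43.87908883524359 314.26274713083103 244.67681618680317 [  408.2836511  -1275.32508802   647.15523784] [ 0.10531714  0.89990063 -0.4231869 ]
wrist 60.96363009823309 321.9758056256912 238.75671925164193 [ 239.72677302 -471.62746766  383.93495663] [-0.23147094 -0.08260052 -0.96932882]
{'time': 0.15, 'joint_positions': array([-1.37097902e+00,  3.42557038e-01,  1.52476508e+00,  8.94972187e-06,
        1.27538989e+00, -1.46041475e-01]), 'dq': array([ 0.00123894, -0.0016986 , -0.00280127, -0.00168389, -0.00040736,
       -0.00085245]), 'tau': array([ 4.49100871e-04, -4.31471980e+01, -2.44353336e+01,  7.17715267e-02,
        5.37418225e-02, -7.88959255e-05]), 'tool_pos': array([ 177.92029418, -493.61289391,  213.71889232]), 'tcp_rot': array([-3.14048646e+00, -1.71359860e-04,  3.45856074e-01]), 'contact_force': array([ 0.20650615,  0.9097253 , -0.01764995]), 'moment': array([-0.01623122,  0.01667649,  0.03744783]), 'finger_force': 0.0, 'grip_width': 91.7435086291215}
```

View pics/scene0.png

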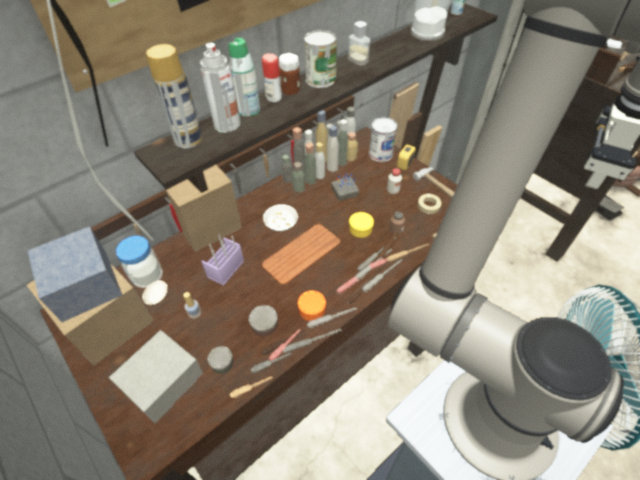

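View pics/side0.png

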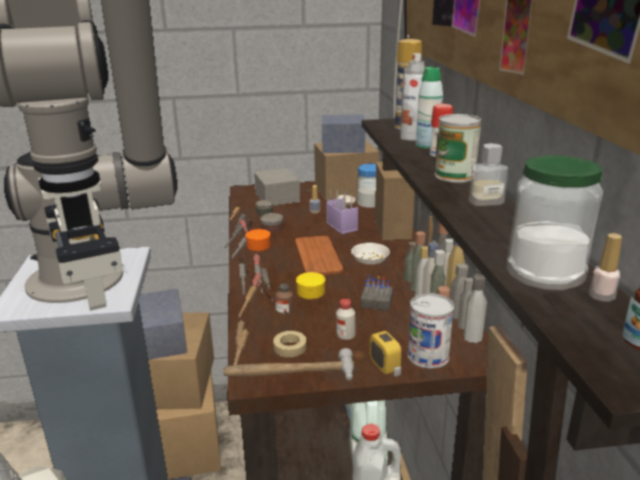

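The scene view shows the board at (301,253), lilac file holder (223,260), bur stand (345,187), grey tins at (263,319) and (220,358), the red-capped bottle (394,180), the brown bottle (398,220), roll (429,203) and stem bottle (192,305). The side view agrees. I'll enlarge both for pixel measurements.

Run:
```python
import cv2,numpy as np
a=cv2.imread('pics/scene0.png');b=cv2.imread('pics/side0.png')
A=cv2.resize(a[160:380,170:450],None,fx=2.8,fy=2.7,interpolation=cv2.INTER_CUBIC)
cv2.imwrite('pics/sc_crop.png',cv2.resize(a[165:375,170:450],(800,600),interpolation=cv2.INTER_CUBIC))
cv2.imwrite('pics/si_crop.png',cv2.resize(b[180:360,220:460],(800,600),interpolation=cv2.INTER_CUBIC))
```

```text
(no output)
```

View pics/sc_crop.png

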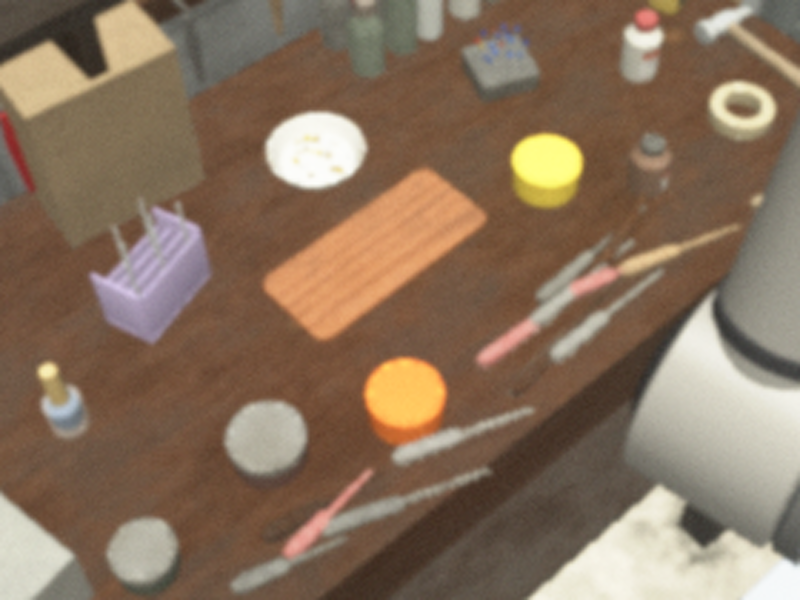

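View pics/si_crop.png

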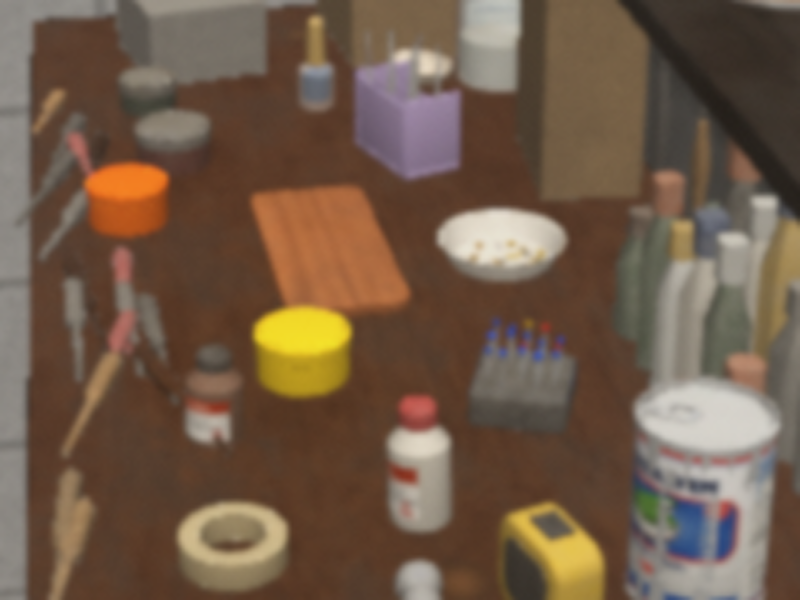

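```bash
cat > m.py <<'E'
from h import *
ps=bot.camera_params('scene');pd=bot.camera_params('side')
S=lambda x,y,z:ray(ps,170+x*.35,165+y*.35,z)[:2].round(1)
D=lambda x,y,z:ray(pd,220+x*.3,180+y*.3,z)[:2].round(1)
c=np.array([S(*q,10) for q in[(424,168),(488,215),(323,340),(264,285)]]);print(c,c.mean(0),np.linalg.norm(np.diff(c,axis=0),axis=1))
c=np.array([D(*q,10) for q in[(252,190),(360,186),(410,300),(290,306)]]);print(c,c.mean(0),np.linalg.norm(np.diff(c,axis=0),axis=1))
for n,a,b,z in[('large',(266,438),(173,129),34),('small',(144,548),(147,84),30),('tall',(647,18),(417,404),75),('short',(654,137),(213,353),60),('tip',(47,370),(316,18),79),('roll',(743,106),(233,535),18),('yel',(547,162),(303,329),34),('or',(405,395),(127,185),34),('file',(150,262),(408,92),66),('bur',(500,62),(525,375),26),('bowl',(316,148),(502,235),25)]:
    print(n,S(*a,z),D(*b,z))
print('tallbase',S(640,78,0),D(419,528,0),'shortbase',S(650,190,0))
E
python3 m.py
```

```text
[[613.1 -66.4]
 [531.1 -72.7]
 [522.  124.4]
 [601.5 127.9]] [566.925  28.3  ] [ 82.24165611 197.3099592   79.57700673]
[[524.8 134.3]
 [609.  128. ]
 [615.3 -68.4]
 [532.  -64.2]] [570.275  32.425] [ 84.43535989 196.50101781  83.40581514]
large [465.2 221.9] [468.8 210.9]
small [452.2 342.2] [453.2 325.4]
tall [ 573.6 -317.8] [ 576.7 -317.5]
short [ 470.2 -218. ] [ 468.8 -213.1]
tip [599.1 325.1] [601.1 330.4]
roll [ 464.7 -346.4] [ 467.8 -347.6]
yel [ 527.8 -142.1] [ 532.  -143.1]
or [424. 116.] [427.6 105.8]
file [645.5 205.1] [655.6 179. ]
bur [ 659.3 -206.3] [ 664.2 -210.7]
bowl [688.8   2. ] [693.   -7.2]
tallbase [ 568.2 -315.8] [ 576.  -330.1] shortbase [ 459.7 -212.7]
```

Both views agree within a few mm. The board centre is about (568,30) with its long axis near y. The file holder is on +y, so the tall bottle goes to about (565,99) and the short one to about (571,-39). I'll start with the tall bottle and look at it from above first.

```bash
python3 -m pendant '[[[0.9,0.4,0],[0,0,-0.288],1],[[0.95,0.42,0],[0,0,-0.288],1],[[0.95,0.42,0],[0,0,-0.288],1],[[0.95,0.42,0],[0,0,-0.288],1],[[0.95,0.42,0],[0,0,-0.288],1],[[0.95,0.42,0],[0,0,-0.288],1],[[0.95,0.42,0],[0,0,-0.288],1],[[0.95,0.42,0],[0,0,-0.288],1],[[0.95,0.42,0],[0,0,-0.288],1],[[0.95,0.42,0],[0,0,-0.288],1]]'
python3 -m pendant '[[[0.95,0.42,0],[0,0,0],0.35],[[0.95,0.42,0],[0,0,0],0.35],[[0.95,0.42,0],[0,0,0],0.35],[[0.9,0.4,0],[0,0,0],0.35],[[0,0,0],[0,0,0],0.35],[[0,0,0],[0,0,0],0.35],[[0,0,0],[0,0,0],0.35],[[0,0,0],[0,0,0],0.35],[[0,0,0],[0,0,0],0.35],[[0,0,0],[0,0,0],0.35]]'
python3 - <<'E'
from h import *
im,p=snap('wrist','w1.png'); print(proj(p,(575,-318,75)),proj(p,(575,-318,0)))
E
```

```text
time: 0.98
tool_pos: [462.7, -367.5, 213.9]
tcp_rot: [-3.141, 0.001, -0.001]
contact_force: [-0.2, -0.8, -0.3]
grip_width: 91.9
finger_force: 0.0
time: 1.82
tool_pos: [573.2, -319.5, 214.6]
tcp_rot: [3.141, -0.0, -0.001]
contact_force: [0.4, -0.8, 0.6]
grip_width: 61.9
finger_force: 0.0
(np.float64(319.565237220703), np.float64(220.3839187361875)) (np.float64(319.92127860749525), np.float64(204.50017100395212))
```

View pics/w1.png

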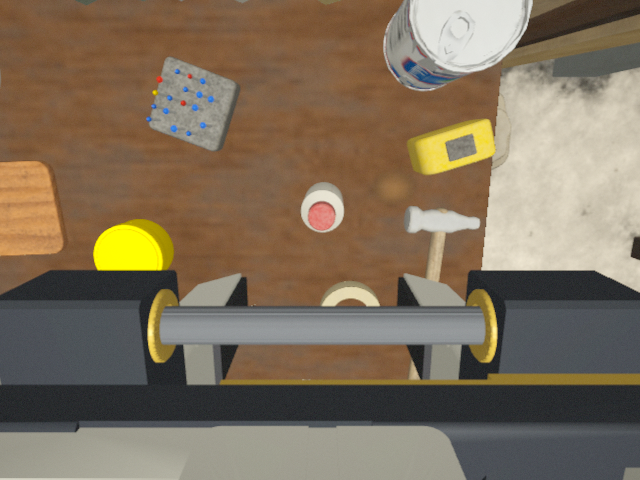

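The wrist view shows the red cap at (321,216), 4 px from the prediction, with free space on both sides along y. The board's -y end shows at the left, with corners near (55,163) and (62,250).

Run:
```python
from h import *
p=bot.camera_params('wrist')
print(ray(p,321,216,75),ray(p,323,205,50),ray(p,55,163,10),ray(p,62,252,10),ray(p,192,104,26))
```

```text
[ 578.60389839 -319.02050342   75.        ] [ 583.0198686  -320.65814868   50.        ] [614.96549769 -78.22970577  10.        ] [531.18245481 -71.39596397  10.        ] [ 664.58002482 -211.03259685   26.        ]
```

```bash
python3 -m pendant '[[[0.17,0.02,-0.8],[0,0,0],0.35],[[0,0,-0.9],[0,0,0],0.35],[[0,0,-0.9],[0,0,0],0.35],[[0,0,-0.9],[0,0,0],0.35],[[0,0,-0.9],[0,0,0],0.35],[[0,0,-0.9],[0,0,0],0.35],[[0,0,-0.75],[0,0,0],0.35],[[0,0,0],[0,0,0],0.35],[[0,0,0],[0,0,0],-1],[[0,0,0],[0,0,0],-1]]'
python3 -m pendant '[[[0,0,0],[0,0,0],-1],[[0,0,0],[0,0,0],-1],[[0,0,0],[0,0,0],-1],[[0,0,0],[0,0,0],-1],[[0,0,0.3],[0,0,0],-1],[[0,0,0.6],[0,0,0],-1],[[0,0,0.9],[0,0,0],-1],[[0,0,0.9],[0,0,0],-1],[[0,0,0.9],[0,0,0],-1],[[0,0,0.9],[0,0,0],-1]]'
python3 - <<'E'
from h import *
print(bot.get_obs()['tool_pos'])
E
```

```text
time: 2.7
tool_pos: [579.8, -319.0, 34.5]
tcp_rot: [3.14, -0.002, -0.0]
contact_force: [0.2, 0.0, 0.2]
grip_width: 53.0
finger_force: 0.0
time: 3.53
tool_pos: [578.8, -317.9, 169.6]
tcp_rot: [-3.142, 0.0, 0.0]
contact_force: [0.2, -0.0, -0.3]
grip_width: 33.8
finger_force: 30.0
[ 578.81790262 -317.87062252  169.60090361]
```

```bash
python3 -m pendant '[[[0,0.5,0.8],[0,0,0],-1],[[-0.14,0.94,0.7],[0,0,0],-1],[[-0.14,0.94,0],[0,0,0],-1],[[-0.14,0.94,0],[0,0,0],-1],[[-0.14,0.94,0],[0,0,0],-1],[[-0.14,0.94,0],[0,0,0],-1],[[-0.14,0.94,0],[0,0,0],-1],[[-0.14,0.94,0],[0,0,0],-1],[[-0.14,0.94,0],[0,0,0],-1],[[-0.14,0.94,0],[0,0,0],-1]]'
python3 -m pendant '[[[-0.14,0.94,0],[0,0,0],-1],[[-0.14,0.94,0],[0,0,0],-1],[[-0.14,0.94,0],[0,0,0],-1],[[-0.14,0.5,0],[0,0,0],-1],[[0,0,0],[0,0,0],-1],[[0,0,0],[0,0,0],-1],[[0,0,0],[0,0,0],-1],[[0,0,0],[0,0,0],-1],[[0,0,0],[0,0,0],-1],[[0,0,0],[0,0,0],-1]]'
python3 - <<'E'
from h import *
im,p=snap('wrist','w2.png');t=bot.get_obs()['tool_pos']; print(t,proj(p,t+[0,0,40]))
hsv=cv2.cvtColor(im,cv2.COLOR_BGR2HSV)
E
```

```text
time: 4.37
tool_pos: [540.7, -47.9, 213.4]
tcp_rot: [3.141, -0.0, 0.0]
contact_force: [-0.3, 0.7, -0.8]
grip_width: 33.4
finger_force: 30.0
time: 5.2
tool_pos: [524.6, 49.4, 212.7]
tcp_rot: [3.141, 0.0, -0.001]
contact_force: [-0.0, -0.1, 0.4]
grip_width: 33.4
finger_force: 30.0
[524.57783247  49.54637501 212.65573963] (np.float64(321.07269072653605), np.float64(329.412701274937))
```

View pics/w2.png

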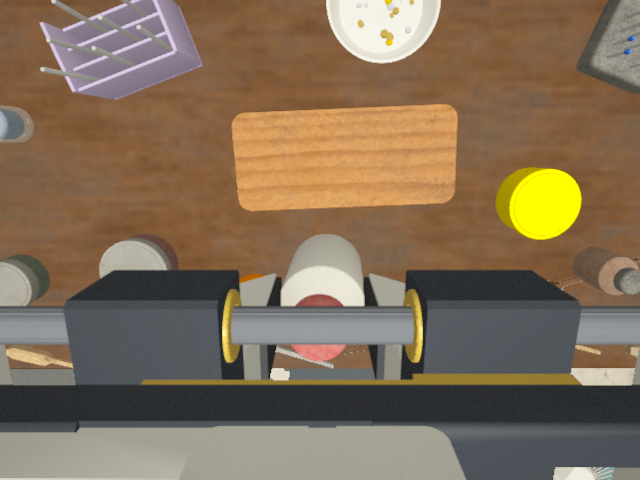

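The wrist view shows the whole board, from (233,113) to (457,203), with the bottle held upright and its cap at (319,328). I'll measure the board by colour mask, plus the neighbours.

Run:
```python
from h import *
p=bot.camera_params('wrist'); im=cv2.imread('pics/w2.png'); hsv=cv2.cvtColor(im,cv2.COLOR_BGR2HSV)
print(hsv[155,345],hsv[60,270])
m=((hsv[...,0]<16)&(hsv[...,1]>110)&(hsv[...,2]>130)).astype('u1'); m[225:]=0
m=cv2.morphologyEx(m,cv2.MORPH_OPEN,np.ones((5,5)))
c=max(cv2.findContours(m,0,2)[0],key=cv2.contourArea)[:,0]
w=np.array([ray(p,*q,10)[:2] for q in c],'f4'); r=cv2.minAreaRect(w); print(r)
(cx,cy),_,_=r; b=cv2.boxPoints(r); 
s=max([(b[1]-b[0]),(b[2]-b[1])],key=np.linalg.norm); s/=np.linalg.norm(s); s*=np.sign(s[1]); print(s,np.array([cx,cy])+69*s,np.array([cx,cy])-69*s)
print('large',ray(p,133,260,34),'file corners',ray(p,118,97,0),ray(p,200,66,0),'short',ray(p,628,280,60),'yel',ray(p,545,203,34))
```

```text
[ 15 145 218] [ 13 122 125]
((565.4940795898438, 214.5662841796875), (183.42308044433594, 110.90301513671875), 89.9524917602539)
[8.2922837e-04 9.9999964e-01] [565.55129635 283.56626129] [565.43686283 145.56630707]
large [482.30500733 218.17572063  34.        ] file corners [623.44957921 230.58831689   0.        ] [649.11759613 155.72438932   0.        ] short [ 472.4157645 -207.663605    60.       ] yel [ 533.4713415  -143.60223542   34.        ]
```

Run:
```python
from h import *
p=bot.camera_params('wrist'); im=cv2.imread('pics/w2.png'); hsv=cv2.cvtColor(im,cv2.COLOR_BGR2HSV)
m=((hsv[...,0]<22)&(hsv[...,1]>110)&(hsv[...,2]>170)).astype('u1'); m[225:]=0;m[:,:215]=0;m[:,480:]=0;m[:90]=0
m=cv2.morphologyEx(m,cv2.MORPH_OPEN,np.ones((5,5)))
c=max(cv2.findContours(m,0,2)[0],key=cv2.contourArea)[:,0]; print(cv2.boundingRect(c))
w=np.array([ray(p,*q,10)[:2] for q in c],'f4'); r=cv2.minAreaRect(w); print(r)
b=cv2.boxPoints(r); C=np.array(r[0])
s=max([(b[1]-b[0]),(b[2]-b[1])],key=np.linalg.norm); s/=np.linalg.norm(s); s*=np.sign(s[1]); print(s,C+69*s,C-69*s)
```

```text
(232, 104, 226, 107)
((569.8579711914062, 28.557052612304688), (87.56777954101562, 199.3740997314453), 2.3247618675231934)
[-0.04056335  0.999177  ] [567.05910015  97.50026703] [572.65684223 -40.3861618 ]
```

```bash
python3 -m pendant '[[[0.7,0.8,0],[0,0,0],-1],[[0.71,0.8,-0.4],[0,0,0],-1],[[0,0,-0.9],[0,0,0],-1],[[0,0,-0.9],[0,0,0],-1],[[0,0,-0.9],[0,0,0],-1],[[0,0,-0.9],[0,0,0],-1],[[0,0,-0.9],[0,0,0],-1],[[0,0,-0.5],[0,0,0],-1],[[0,0,-0.15],[0,0,0],-1],[[0,0,-0.07],[0,0,0],-1]]'
python3 -m pendant '[[[0,0,0],[0,0,0],-1],[[0,0,0],[0,0,0],-1],[[0,0,0],[0,0,0],-0.1],[[0,0,0],[0,0,0],0.2],[[0,0,0],[0,0,0],0.3],[[0,0,0],[0,0,0],0.3],[[0,0,0.4],[0,0,0],0.3],[[0,0,0.8],[0,0,0],0.3],[[0,0,0.9],[0,0,0],0.3],[[0,0,0.9],[0,0,0],0.3]]'
```

```text
time: 6.08
tool_pos: [567.0, 97.7, 44.5]
tcp_rot: [3.141, 0.0, -0.0]
contact_force: [-2.9, -1.3, 13.7]
grip_width: 33.8
finger_force: 30.1
time: 6.92
tool_pos: [566.3, 98.3, 134.8]
tcp_rot: [3.141, 0.001, 0.0]
contact_force: [0.9, 0.5, 1.2]
grip_width: 59.2
finger_force: 0.0
```

```bash
python3 -m pendant '[[[0,0,1],[0,0,0.935],1],[[0,0,1],[0,0,0.935],1],[[-0.4,0.5,0.67],[0,0,0.935],1],[[-0.4,0.5,0],[0,0,0.935],1],[[-0.4,0.5,0],[0,0,0.935],1],[[-0.4,0.5,0],[0,0,0.935],1],[[-0.4,0.5,0],[0,0,0.935],1],[[-0.4,0.5,0],[0,0,0.935],1],[[-0.4,0.5,0],[0,0,0.935],1],[[-0.4,0.5,0],[0,0,0.935],1]]'
python3 -m pendant '[[[0,0,0],[0,0,0.935],1],[[0,0,0],[0,0,0.935],1],[[0,0,0],[0,0,0.935],1],[[0,0,0],[0,0,0.935],1],[[0,0,0],[0,0,0],1],[[0,0,0],[0,0,0],1],[[0,0,0],[0,0,0],1],[[0,0,0],[0,0,0],1],[[0,0,0],[0,0,0],1],[[0,0,0],[0,0,0],1]]'
python3 - <<'E'
from h import *
im,p=snap('wrist','w3.png'); print(proj(p,(470,216,34)))
E
```

```text
time: 7.75
tool_pos: [470.0, 218.9, 214.3]
tcp_rot: [3.141, -0.0, 1.128]
contact_force: [1.2, -0.1, 0.3]
grip_width: 91.8
finger_force: 0.0
time: 8.58
tool_pos: [470.8, 218.2, 214.2]
tcp_rot: [3.142, 0.0, 1.57]
contact_force: [-0.2, 0.2, 0.3]
grip_width: 92.4
finger_force: 0.0
(np.float64(321.1710015160962), np.float64(215.26594984260203))
```

View pics/w3.png

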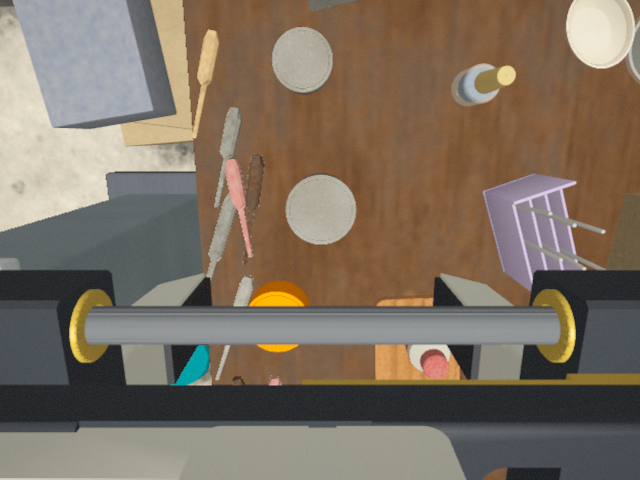

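The wrist view shows the large tin's top at (321,210), the small one at (302,60), and the tall bottle standing on the board at (435,362). Loose tools lie just left of the tin, so I'll open the gripper only to 78 mm.

Run:
```python
from h import *
p=bot.camera_params('wrist'); im=cv2.imread('pics/w3.png'); g=cv2.medianBlur(cv2.cvtColor(im,cv2.COLOR_BGR2GRAY),5)
c=cv2.HoughCircles(g,3,1.5,80,param1=100,param2=.6,minRadius=25,maxRadius=42)
print(c)
for u,v,r in c[0]: print(u,v,r,ray(p,u,v,34),ray(p,u,v,30), ray(p,u+r,v,34)[0]-ray(p,u,v,34)[0])
print(ray(p,435,363,85), ray(p,245,220,0))
```

```text
[[[320.25 209.25  35.35]
  [302.25  60.75  30.85]
  [600.75  36.75  31.15]
  [242.25 384.75  41.05]
  [468.75 321.75  41.05]
  [557.25 228.75  41.05]
  [126.75 386.25  41.05]
  [414.75 462.75  41.05]
  [161.25 101.25  41.05]
  [545.25 347.25  36.1 ]
  [177.75 318.75  39.4 ]
  [276.75 309.75  41.05]
  [390.75 339.75  41.05]
  [200.25 183.75  41.05]
  [ 89.25 162.75  41.05]
  [480.75  93.75  30.1 ]
  [ 84.75 314.25  29.35]
  [482.25 417.75  39.4 ]
  [ 63.75 449.25  29.2 ]
  [ 42.75 228.75  41.05]
  [477.75 240.75  41.05]
  [323.25 386.25  41.05]
  [170.25  11.25  41.05]
  [263.25 132.75  41.05]
  [626.25 332.25  41.05]
  [ 80.25  80.25  41.05]
  [201.75 453.75  34.3 ]
  [593.25 411.75  39.4 ]
  [299.25 465.75  41.05]
  [ 24.75 368.25  41.05]
  [539.25 149.25  41.05]
  [  2.25 104.25  41.05]
  [395.25 258.75  41.05]
  [ 44.25   2.25  32.65]
  [126.75 234.75  41.05]
  [539.25 479.25  33.55]
  [639.75 251.25  41.05]
  [620.25 119.25  41.05]]]
320.25 209.25 35.35 [469.20002934 221.33270064  34.        ] [469.17872513 220.62192435  30.        ] 30.783670445983546
302.25 60.75 30.85 [454.973
[... 3783 characters left out ...]
 ] 36.84568615082162
44.25 2.25 32.65 [255.85245439 383.5790757   34.        ] [253.39658802 384.71973308  30.        ] 25.275596909179256
126.75 234.75 41.05 [297.90520411 198.47088733  34.        ] [295.92921211 197.49922921  30.        ] 36.34738418119184
539.25 479.25 33.55 [697.04214543 -63.66319808  34.        ] [699.62080418 -67.62613335  30.        ] 34.93189181864261
639.75 251.25 41.05 [754.49049767 183.33243798  34.        ] [757.72471384 182.18803125  30.        ] 36.62685573664885
620.25 119.25 41.05 [716.78792504 296.54466843  34.        ] [719.59190779 296.69215458  30.        ] 33.83830505735466
[563.52030444 102.5283637   85.        ] [396.62574939 204.81732222   0.        ]
```

```bash
python3 -m pendant '[[[-0.05,0.1,-0.5],[0,0,0],0.7],[[0,0,-0.9],[0,0,0],0.7],[[0,0,-0.9],[0,0,0],0.7],[[0,0,-0.9],[0,0,0],0.7],[[0,0,-0.9],[0,0,0],0.7],[[0,0,-0.9],[0,0,0],0.7],[[0,0,-0.9],[0,0,0],0.7],[[0,0,-0.4],[0,0,0],0.7],[[0,0,0],[0,0,0],0.7],[[0,0,0],[0,0,0],-1]]'
python3 -m pendant '[[[0,0,0],[0,0,0],-1],[[0,0,0],[0,0,0],-1],[[0,0,0],[0,0,0],-1],[[0,0,0],[0,0,0],-1],[[0,0,0],[0,0,0],-1],[[0,0,0.3],[0,0,0],-1],[[0,0,0.6],[0,0,0],-1],[[0,0,0.9],[0,0,0],-1],[[0,0,0.9],[0,0,0],-1],[[0,0,0.9],[0,0,0],-1]]'
```

```text
time: 9.47
tool_pos: [469.2, 221.2, 25.0]
tcp_rot: [-3.141, 0.0, 1.571]
contact_force: [0.2, -0.1, -0.0]
grip_width: 74.9
finger_force: 0.0
time: 10.3
tool_pos: [469.0, 221.2, 135.1]
tcp_rot: [3.141, -0.0, 1.571]
contact_force: [-0.1, 1.1, -0.1]
grip_width: 9.2
finger_force: 0.0
```

The grip closed on nothing, so I'll look.

Run:
```python
from h import *
im,p=snap('wrist','w4.png'); print(proj(p,(469,221,34)),bot.get_obs()['grip_width'])
```

```text
(np.float64(321.9261970234411), np.float64(234.27284866760672)) 4.949862623078026
```

View pics/w4.png

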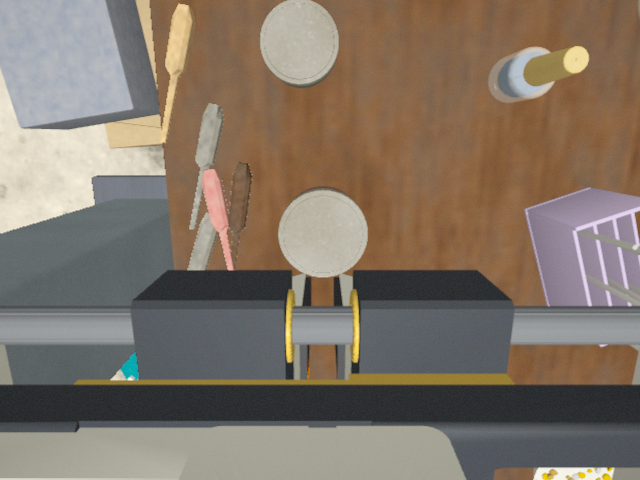

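The tin hasn't moved: (323,232) against (322,234) expected. I'll go slightly lower and check the grip force before lifting.

```bash
python3 -m pendant '[[[0,0.03,0],[0,0,0],0.7],[[0,0,0],[0,0,0],0.7],[[0,0,0],[0,0,0],0.7],[[0,0,0],[0,0,0],0.7],[[0,0,0],[0,0,0],0.7],[[0,0,0],[0,0,0],0.7],[[0,0,0],[0,0,0],0.7],[[0,0,0],[0,0,0],0.7],[[0,0,-0.3],[0,0,0],0.7],[[0,0,-0.6],[0,0,0],0.7]]'
python3 -m pendant '[[[0,0,-0.9],[0,0,0],0.7],[[0,0,-0.9],[0,0,0],0.7],[[0,0,-0.7],[0,0,0],0.7],[[0,0,-0.33],[0,0,0],0.7],[[0,0,0],[0,0,0],-1],[[0,0,0],[0,0,0],-1],[[0,0,0],[0,0,0],-1],[[0,0,0],[0,0,0],-1],[[0,0,0],[0,0,0],-1],[[0,0,0],[0,0,0],-1]]'
```

```text
time: 11.18
tool_pos: [470.7, 222.6, 107.2]
tcp_rot: [3.137, -0.001, 1.571]
contact_force: [0.4, 0.1, 0.3]
grip_width: 67.6
finger_force: 0.0
time: 12.02
tool_pos: [469.8, 222.3, 22.2]
tcp_rot: [3.14, -0.0, 1.571]
contact_force: [-0.3, -0.4, 0.1]
grip_width: 42.8
finger_force: 0.0
```

Run:
```python
from h import *
im,p=snap('wrist','w5.png'); b,_=snap('scene','s5.png');c,_=snap('side','d5.png'); print(bot.get_obs()['grip_width'],bot.get_obs()['finger_force'],bot.get_obs()['tool_pos'])
A=cv2.resize(im,(480,360)); B=cv2.resize(b[230:380,180:380],(320,240),interpolation=2);C=cv2.resize(c[180:285,220:360],(320,240),interpolation=2)
o=np.zeros((600,800,3),'u1');o[:360,:480]=A;o[:240,480:]=B;o[240:480,480:]=C
cv2.imwrite('pics/c5.png',o)
```

```text
30.774406959517624 2.1709958758583525 [469.37715085 222.23211349  21.77807765]
```

View pics/c5.png

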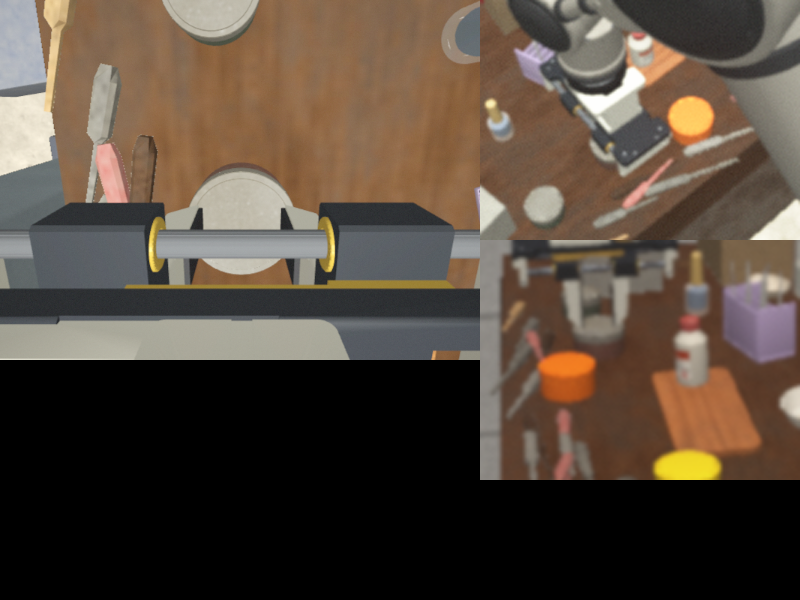

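The composite suggests the fingertips are around the top of the lid, higher than TCP minus 17. I'll check the tip height in the side view.

Run:
```python
from h import *
p=bot.camera_params('side'); c=cv2.imread('pics/d5.png')
for z in(0,5,15,25,34,45):print(z,[np.round(proj(p,(469+d,222,z)),1) for d in(-31,-15,0,15,31)])
cv2.imwrite('pics/d5c.png',cv2.resize(c[175:240,235:315],(800,600),interpolation=2))
```

```text
0 [array([260.9, 229.4]), array([266.8, 229. ]), array([272.3, 228.7]), array([277.8, 228.3]), array([283.6, 227.9])]
5 [array([260.8, 227.7]), array([266.7, 227.3]), array([272.2, 227. ]), array([277.7, 226.6]), array([283.6, 226.2])]
15 [array([260.6, 224.3]), array([266.5, 224. ]), array([272. , 223.6]), array([277.5, 223.2]), array([283.4, 222.9])]
25 [array([260.4, 220.9]), array([266.3, 220.6]), array([271.9, 220.2]), array([277.4, 219.9]), array([283.3, 219.5])]
34 [array([260.2, 217.9]), array([266.2, 217.5]), array([271.7, 217.1]), array([277.2, 216.8]), array([283.1, 216.4])]
45 [array([260. , 214.1]), array([266. , 213.7]), array([271.5, 213.4]), array([277.1, 213. ]), array([283. , 212.6])]
```

View pics/d5c.png

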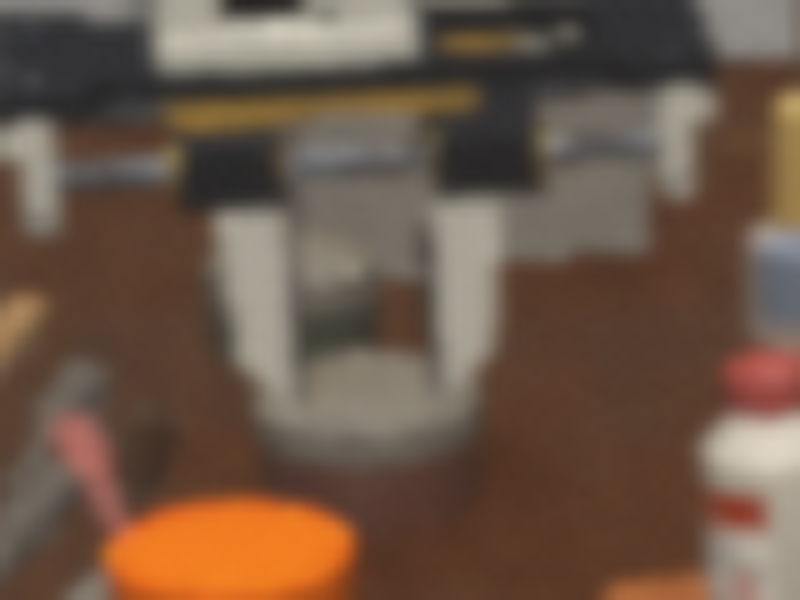

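The tips stand on the lid at z≈33, not 5, so the real fingertips are about 28 mm higher than stated (12 mm *behind* the TCP). This also explains the 33.8 mm width on the tall bottle: it was held at the shoulder. I'll reopen and go down in small steps, watching the force.

```bash
python3 -m pendant '[[[0,0,0.1],[0,0,0],0.75],[[0,0,0.1],[0,0,0],0.75],[[0,0,0],[0,0,0],0.75],[[0,0,0],[0,0,0],0.75],[[0,0,0],[0,0,0],0.75],[[0,0,0],[0,0,0],0.75],[[0,0,0],[0,0,0],0.75],[[0,0,-0.2],[0,0,0],0.75],[[0,0,-0.2],[0,0,0],0.75],[[0,0,-0.2],[0,0,0],0.75]]'
python3 - <<'E'
from h import *
c,p=snap('side','d6.png'); o=bot.get_obs(); print(o['tool_pos'],o['contact_force'],o['grip_width'])
for z in(0,5,15,25,34):print(z,[np.round((np.array(proj(p,(469+d,222,z)))-[235,175])*[10,9.23],0) for d in(-40,0,40)])
cv2.imwrite('pics/d6c.png',cv2.resize(c[175:240,235:315],(800,600),interpolation=2))
E
```

```text
time: 13.0
tool_pos: [469.1, 222.1, 8.6]
tcp_rot: [-3.141, 0.0, 1.571]
contact_force: [0.1, -0.3, -0.1]
grip_width: 79.9
finger_force: 0.0
[468.29925155 221.83533135   7.39969632] [-0.52457035 -0.93072661 -1.00049353] 80.03455881881656
0 [array([226., 504.]), array([373., 495.]), array([519., 486.])]
5 [array([225., 489.]), array([372., 480.]), array([518., 471.])]
15 [array([223., 457.]), array([370., 449.]), array([517., 440.])]
25 [array([221., 426.]), array([369., 417.]), array([516., 409.])]
34 [array([219., 398.]), array([367., 389.]), array([514., 380.])]
```

View pics/d6c.png

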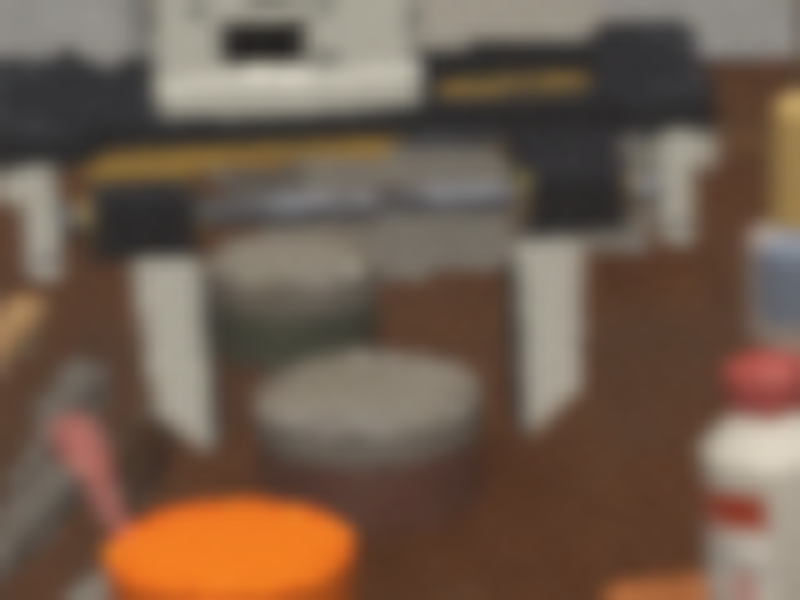

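The fingers are open on both sides of the tin, with tips at crop (213,450) and (530,435), i.e. z≈18 at TCP 8. The real tips are therefore TCP + ~11. I'll go down 10 mm more and grip.

```bash
python3 -m pendant '[[[0.02,0,-0.2],[0,0,0],0.75],[[0,0,-0.13],[0,0,0],0.75],[[0,0,0],[0,0,0],-1],[[0,0,0],[0,0,0],-1],[[0,0,0],[0,0,0],-1],[[0,0,0],[0,0,0],-1],[[0,0,0],[0,0,0],-1],[[0,0,0],[0,0,0],-1],[[0,0,0],[0,0,0],-1],[[0,0,0],[0,0,0],-1]]'
```

```text
time: 13.88
tool_pos: [469.9, 222.2, -0.4]
tcp_rot: [3.141, -0.0, 1.571]
contact_force: [0.3, 0.3, 0.0]
grip_width: 61.1
finger_force: 30.0
```

```bash
python3 -m pendant '[[[0,0,0.4],[0,0,0],-1],[[0,0,0.9],[0,0,0],-1],[[0,0,0.9],[0,0,0],-1],[[0,0,0.9],[0,0,0],-1],[[0,0,0.9],[0,0,0],-1],[[0.2,-0.4,0],[0,0,0],-1],[[0.42,-0.8,0],[0,0,0],-1],[[0.42,-0.8,0],[0,0,0],-1],[[0.42,-0.8,0],[0,0,0],-1],[[0.42,-0.8,0],[0,0,0],-1]]'
python3 -m pendant '[[[0.42,-0.8,0],[0,0,0],-1],[[0.42,-0.8,0],[0,0,0],-1],[[0.42,-0.8,0],[0,0,0],-1],[[0.2,-0.45,0],[0,0,0],-1],[[0,0,0],[0,0,0],-1],[[0,0,0],[0,0,0],-1],[[0,0,0],[0,0,0],-1],[[0,0,0],[0,0,0],-1],[[0,0,0],[0,0,0],-1],[[0,0,0],[0,0,0],-1]]'
python3 - <<'E'
from h import *
im,p=snap('wrist','w7.png'); print(bot.get_obs()['tool_pos'],[proj(p,q) for q in[(567,97.5,85),(570,28.6,100)]])
E
```

```text
time: 14.72
tool_pos: [526.5, 113.1, 119.5]
tcp_rot: [3.142, 0.0, 1.571]
contact_force: [-0.2, 0.9, -1.1]
grip_width: 61.1
finger_force: 30.0
time: 15.55
tool_pos: [569.8, 29.6, 119.6]
tcp_rot: [3.142, -0.0, 1.572]
contact_force: [0.1, 0.9, -2.2]
grip_width: 60.8
finger_force: 30.0
[569.84496736  29.43658156 119.52711891] [(np.float64(316.36676540763835), np.float64(130.10158442900283)), (np.float64(322.24442717174895), np.float64(274.82220836126726))]
```

View pics/w7.png

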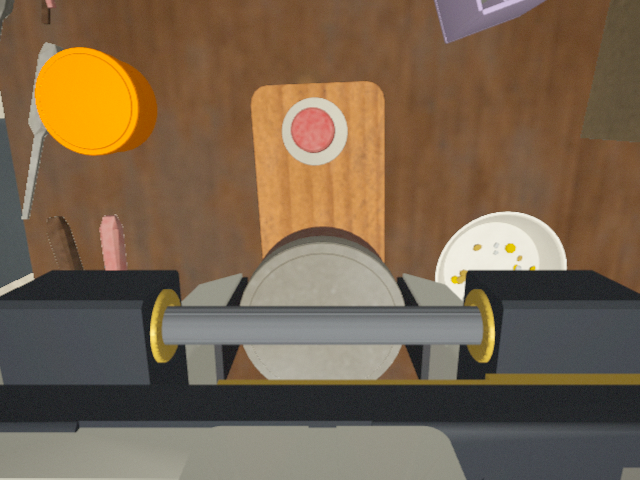

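The tall bottle stands on the board with its cap at (313,130), against (316,130) predicted. The tin is held level with its top centre at about (323,306). I'll check that offset.

Run:
```python
from h import *
p=bot.camera_params('wrist'); print(ray(p,323,306,154),ray(p,323,232,154),ray(p,323,380,154), ray(p,314,130,85))
```

```text
[570.35596     35.50391377 154.        ] [570.29356262  62.77308658 154.        ] [570.42464505   5.48687521 154.        ] [565.94816676  97.37520297  85.        ]
```

```bash
python3 -m pendant '[[[0,-0.08,-0.4],[0,0,0],-1],[[0,0,-0.9],[0,0,0],-1],[[0,0,-0.9],[0,0,0],-1],[[0,0,-0.7],[0,0,0],-1],[[0,0,-0.35],[0,0,0],-1],[[0,0,-0.2],[0,0,0],-1],[[0,0,-0.13],[0,0,0],-1],[[0,0,-0.08],[0,0,0],-1],[[0,0,0],[0,0,0],-1],[[0,0,0],[0,0,0],-1]]'
python3 -m pendant '[[[0,0,0],[0,0,0],0.7],[[0,0,0],[0,0,0],0.7],[[0,0,0],[0,0,0],0.7],[[0,0,0],[0,0,0],0.7],[[0,0,0.3],[0,0,0],0.7],[[0,0,0.8],[0,0,0],0.7],[[0,0,0.9],[0,0,0],0.7],[[0,0,0.9],[0,0,0],0.7],[[0,0,0.9],[0,0,0],0.7],[[0,0,0.9],[0,0,0],0.7]]'
```

```text
time: 16.43
tool_pos: [570.8, 26.2, 10.6]
tcp_rot: [3.14, 0.0, 1.571]
contact_force: [0.0, -0.2, -1.2]
grip_width: 61.2
finger_force: 30.0
time: 17.27
tool_pos: [569.9, 26.3, 152.8]
tcp_rot: [3.141, 0.0, 1.571]
contact_force: [-0.3, 0.5, 0.3]
grip_width: 78.1
finger_force: 0.0
```

```bash
python3 -m pendant '[[[-0.2,0.5,0],[0,0,0],0.45],[[-0.35,0.95,0],[0,0,0],0.45],[[-0.35,0.95,0],[0,0,0],0.45],[[-0.35,0.95,0],[0,0,0],0.45],[[-0.35,0.95,0],[0,0,0],0.45],[[-0.35,0.95,0],[0,0,0],0.45],[[-0.35,0.95,0],[0,0,0],0.45],[[-0.35,0.95,0],[0,0,0],0.45],[[-0.35,0.95,0],[0,0,0],0.45],[[-0.35,0.95,0],[0,0,0],0.45]]'
python3 -m pendant '[[[-0.35,0.95,0],[0,0,0],0.45],[[-0.13,0.47,0],[0,0,0],0.45],[[0,0,-0.4],[0,0,0],0.45],[[0,0,-0.9],[0,0,0],0.45],[[0,0,-0.9],[0,0,0],0.45],[[0,0,-0.5],[0,0,0],0.45],[[0,0,0],[0,0,0],0.45],[[0,0,0],[0,0,0],0.45],[[0,0,0],[0,0,0],0.45],[[0,0,0],[0,0,0],0.45]]'
python3 - <<'E'
from h import *
im,p=snap('wrist','w8.png'); o=bot.get_obs(); print(o['tool_pos'],proj(p,(454.9,342,30)))
g=cv2.medianBlur(cv2.cvtColor(im,6),5); e=cv2.HoughCircles(g,3,1.5,200,param1=100,param2=.5,minRadius=35,maxRadius=60)
for u,v,r in e[0][:4]: print(u,v,r,ray(p,u,v,30),ray(p,u+r,v,30)[0]-ray(p,u,v,30)[0])
E
```

```text
time: 18.1
tool_pos: [468.9, 299.1, 151.5]
tcp_rot: [3.141, -0.0, 1.571]
contact_force: [0.7, 0.4, -0.2]
grip_width: 66.5
finger_force: 0.0
time: 18.93
tool_pos: [456.2, 340.9, 71.4]
tcp_rot: [3.139, -0.002, 1.571]
contact_force: [-0.6, -0.1, 0.8]
grip_width: 66.4
finger_force: 0.0
[456.04707645 340.80608358  71.27642448] (np.float64(319.31660918139664), np.float64(257.86904095870005))
317.25 252.75 42.95 [453.78649293 344.88647944  30.        ] 23.21226843168762
569.25 314.25 59.15 [595.45396797 308.9010334   30.        ] 33.319229671072776
108.75 279.75 59.15 [339.26713544 329.46590291  30.        ] 32.45661332471815
410.25 470.25 48.95 [511.60716082 203.41896136  30.        ] 30.62971973188246
```

View pics/w8.png

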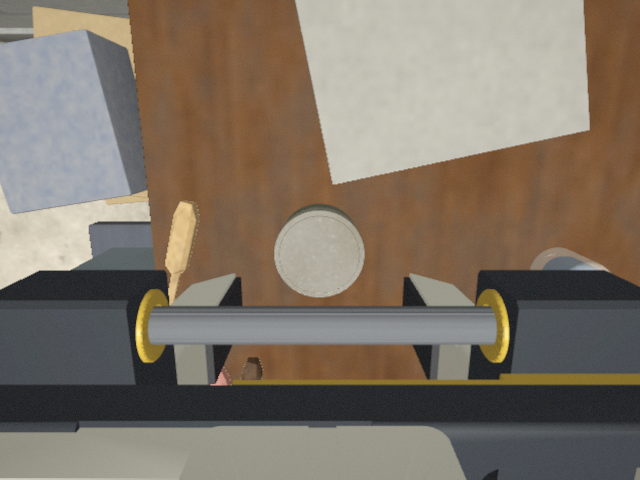

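The small tin's top is at (319,252), i.e. about (455,344). The grey block's corner at (333,183) comes within about 40 mm in y, so I'll grip with the TCP at y≈340.5 and a little high, to keep the gripper body clear of it.

```bash
python3 -m pendant '[[[-0.03,0,-0.6],[0,0,0],0.45],[[0,0,-0.7],[0,0,0],0.45],[[0,0,-0.5],[0,0,0],0.45],[[0,0,-0.2],[0,0,0],0.45],[[0,0,-0.1],[0,0,0],0.45],[[0,0,0],[0,0,0],0.45],[[0,0,0],[0,0,0],0.45],[[0,0,0],[0,0,0],-1],[[0,0,0],[0,0,0],-1],[[0,0,0],[0,0,0],-1]]'
python3 -m pendant '[[[0,0,-0.15],[0,0,0],-1],[[0,0,0],[0,0,0],-1],[[0,0,0],[0,0,0],-1],[[0,0,0],[0,0,0],-1],[[0,0,0],[0,0,0],-1],[[0,0,0],[0,0,0],-1],[[0,0,0],[0,0,0],-1],[[0,0,0],[0,0,0],-1],[[0,0,0],[0,0,0],-1],[[0,0,0],[0,0,0],-1]]'
```

```text
time: 19.82
tool_pos: [454.7, 340.6, 7.3]
tcp_rot: [3.14, -0.001, 1.571]
contact_force: [0.5, -0.2, 0.1]
grip_width: 51.3
finger_force: 0.0
time: 20.65
tool_pos: [454.8, 341.0, 4.9]
tcp_rot: [3.139, -0.001, 1.571]
contact_force: [-5.9, -1.7, 18.5]
grip_width: 48.9
finger_force: 30.0
```

```bash
python3 -m pendant '[[[0,0,0.3],[0,0,0],-1],[[0,0,0.9],[0,0,0],-1],[[0,0,0.9],[0,0,0],-1],[[0,0,0.9],[0,0,0],-1],[[0,0,0.9],[0,0,0],-1],[[0,0,0.9],[0,0,0],-1],[[0.15,-0.45,0],[0,0,0],-1],[[0.27,-0.9,0],[0,0,0],-1],[[0.27,-0.9,0],[0,0,0],-1],[[0.27,-0.9,0],[0,0,0],-1]]'
python3 -m pendant '[[[0.27,-0.9,0],[0,0,0],-1],[[0.27,-0.9,0],[0,0,0],-1],[[0.27,-0.9,0],[0,0,0],-1],[[0.27,-0.9,0],[0,0,0],-1],[[0.27,-0.9,0],[0,0,0],-1],[[0.27,-0.9,0],[0,0,0],-1],[[0.27,-0.9,0],[0,0,0],-1],[[0.27,-0.9,0],[0,0,0],-1],[[0.27,-0.9,0],[0,0,0],-1],[[0.27,-0.9,0],[0,0,0],-1]]'
python3 -m pendant '[[[0.17,-0.55,0],[0,0,0],-1],[[0,0,0],[0,0,0],-1],[[0,0,0],[0,0,0],-1],[[0,0,0],[0,0,0],-1],[[0,0,0],[0,0,0],-1],[[0,0,0],[0,0,0],-1],[[0,0,0],[0,0,0],-1],[[0,0,0],[0,0,0],-1],[[0,0,0],[0,0,0],-1],[[0,0,0],[0,0,0],-1]]'
python3 - <<'E'
from h import *
im,p=snap('wrist','w9.png'); o=bot.get_obs(); t=o['tool_pos']; print(t,proj(p,(570,28,44)),proj(p,t+[0,0,26]))
g=cv2.medianBlur(cv2.cvtColor(im,6),5); e=cv2.HoughCircles(g,3,1.5,200,param1=100,param2=.5,minRadius=30,maxRadius=60)
for u,v,r in e[0][:4]: print(u,v,r,ray(p,u,v,44),ray(p,u+r,v,44)[0]-ray(p,u,v,44)[0])
E
```

```text
time: 21.48
tool_pos: [483.1, 245.0, 146.5]
tcp_rot: [3.141, -0.0, 1.572]
contact_force: [-0.7, 0.2, -1.3]
grip_width: 48.9
finger_force: 30.0
time: 22.32
tool_pos: [564.2, -25.5, 146.3]
tcp_rot: [3.141, -0.0, 1.571]
contact_force: [-0.0, 1.4, -0.5]
grip_width: 49.2
finger_force: 30.0
time: 23.15
tool_pos: [569.2, -40.4, 146.2]
tcp_rot: [3.141, 0.0, 1.571]
contact_force: [-0.8, -0.2, -0.7]
grip_width: 48.6
finger_force: 30.0
[569.17745521 -40.47551655 146.1589264 ] (np.float64(323.37768957860385), np.float64(130.6525764831059)) (np.float64(321.70866684574435), np.float64(311.9884358507072))
483.75 165.75 49.2 [675.76129088   5.73131108  44.        ] 32.41832494046275
315.75 300.75 57.449997 [564.73999061 -89.90094428  44.        ] 41.187103964031394
311.25 3.75 35.55 [562.57350151 101.78869886  44.        ] 21.384627259829585
102.75 252.75 47.55 [416.63316241 -54.2642623   44.        ] 33.09909846199025
```

View pics/w9.png

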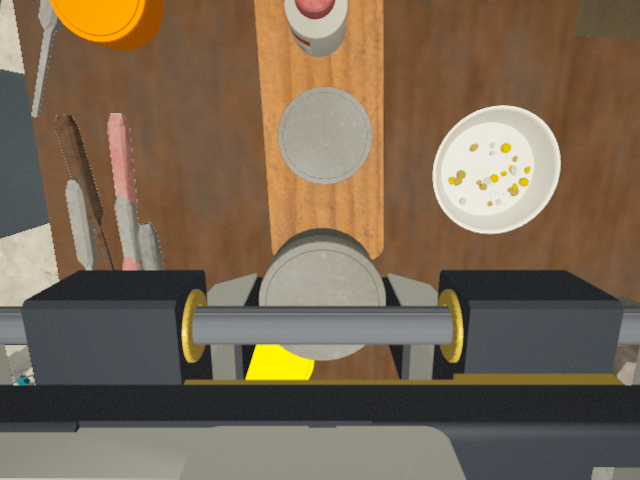

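The large tin stands on the board with its top at (325,135). The small tin is held level with its top at about (322,298). That was my last allowed viewing, so from here I'll use numbers only.

Run:
```python
from h import *
p=bot.camera_params('wrist')
L=ray(p,325,135,44); S=ray(p,322,298,171); print(L,ray(p,372,135,44)[0]-L[0],S,S-bot.get_obs()['tool_pos'],ray(p,384,298,171)[0]-S[0])
im=cv2.imread('pics/w9.png');hsv=cv2.cvtColor(im,cv2.COLOR_BGR2HSV)
m=((hsv[...,0]<22)&(hsv[...,1]>110)&(hsv[...,2]>170)).astype('u1')
for v in(90,135,200): 
    x=np.where(m[v,240:410])[0]+240; print(v,x.min(),x.max(),ray(p,x.min(),v,10)[:2],ray(p,x.max(),v,10)[:2])
```

```text
[571.06752118  25.19056652  44.        ] 30.43321249906205 [569.28919026 -35.30501952 171.        ] [ 0.11173504  5.17049702 24.8410736 ] 23.685693011087665
90 261 382 [525.76725122  56.14878729] [611.64896183  56.20818431]
135 264 382 [526.84052981  25.19243515] [612.79207842  25.26029101]
200 268 383 [528.24182312 -22.50614063] [615.31033158 -22.42427528]
```

```bash
python3 -m pendant '[[[0.06,0.6,0],[0,0,0],-1],[[0,0.8,0],[0,0,0],-1],[[0,0.64,0],[0,0,0],-1],[[0,0,-0.7],[0,0,0],-1],[[0,0,-0.9],[0,0,0],-1],[[0,0,-0.8],[0,0,0],-1],[[0,0,-0.4],[0,0,0],-1],[[0,0,-0.2],[0,0,0],-1],[[0,0,-0.1],[0,0,0],-1],[[0,0,-0.05],[0,0,0],-1]]'
python3 -m pendant '[[[0,0,-0.07],[0,0,0],-1],[[0,0,-0.03],[0,0,0],-1],[[0,0,0],[0,0,0],-1],[[0,0,0],[0,0,0],-1],[[0,0,0],[0,0,0],-1],[[0,0,0],[0,0,0],-1],[[0,0,0],[0,0,0],-1],[[0,0,0],[0,0,0],-1],[[0,0,0],[0,0,0],-1],[[0,0,0],[0,0,0],-1]]'
```

```text
time: 24.03
tool_pos: [571.3, 20.5, 51.8]
tcp_rot: [3.141, 0.0, 1.571]
contact_force: [0.1, 0.5, -0.6]
grip_width: 48.6
finger_force: 30.0
time: 24.87
tool_pos: [571.2, 20.5, 49.0]
tcp_rot: [3.141, 0.0, 1.571]
contact_force: [0.2, 0.2, 3.6]
grip_width: 49.1
finger_force: 30.0
```

```bash
python3 -m pendant '[[[0,0,0],[0,0,0],0.3],[[0,0,0],[0,0,0],0.5],[[0,0,0],[0,0,0],0.5],[[0,0,0],[0,0,0],0.5],[[0,0,0.3],[0,0,0],0.5],[[0,0,0.7],[0,0,0],0.5],[[0,0,0.9],[0,0,0],0.5],[[0,0,0.9],[0,0,0],0.5],[[0,0,0.9],[0,0,0],0.5],[[0,0,0.9],[0,0,0],0.5]]'
python3 -m pendant '[[[-0.2,-0.5,0.3],[0,0,0],0.3],[[-0.42,-0.97,0.3],[0,0,0],0.3],[[-0.42,-0.97,0],[0,0,0],0.3],[[-0.42,-0.97,0],[0,0,0],0.3],[[-0.42,-0.97,0],[0,0,0],0.3],[[-0.42,-0.97,0],[0,0,0],0.3],[[-0.42,-0.97,0],[0,0,0],0.3],[[-0.42,-0.97,0],[0,0,0],0.3],[[-0.2,-0.5,0],[0,0,0],0.3],[[0,0,0],[0,0,0],0.3]]'
python3 -m pendant '[[[0,0,0],[0,0,0],0.3],[[0,0,0],[0,0,0],0.3],[[0,0,0],[0,0,0],0.3],[[0,0,0],[0,0,0],0.3],[[0,0,0],[0,0,0],0.3],[[0,0,0],[0,0,0],0.3],[[0,0,0],[0,0,0],0.3],[[0,0,0],[0,0,0],0.3],[[0,0,0],[0,0,0],0.3],[[0,0,0],[0,0,0],0.3]]'
python3 - <<'E'
from h import *
im,p=snap('wrist','w10.png'); print(bot.get_obs()['tool_pos']); u0,v0=proj(p,(470,-213,60)); print(u0,v0)
hsv=cv2.cvtColor(im,cv2.COLOR_BGR2HSV); g=cv2.medianBlur(cv2.cvtColor(im,6),5)
u0,v0=int(u0),int(v0); sub=g[max(v0-70,0):270,u0-80:u0+80]
e=cv2.HoughCircles(g[:265],3,1.5,15,param1=100,param2=.4,minRadius=9,maxRadius=32)
for u,v,r in (e[0] if e is not None else []):
    if abs(u-u0)<60 and abs(v-v0)<60: print(u,v,r,ray(p,u,v,60),g[int(v),int(u)],hsv[int(v),int(u)])
print(cv2.resize(g[max(v0-64,0):272,u0-64:u0+64],None,fx=1/8,fy=1/8,interpolation=cv2.INTER_AREA), max(v0-64,0))
s,ps=snap('side','d10.png')
E
```

```text
time: 25.7
tool_pos: [570.7, 20.6, 188.6]
tcp_rot: [3.141, -0.0, 1.571]
contact_force: [0.5, -0.1, -0.4]
grip_width: 68.6
finger_force: 0.0
time: 26.53
tool_pos: [469.6, -216.1, 205.3]
tcp_rot: [3.141, 0.001, 1.567]
contact_force: [0.7, 0.2, -0.2]
grip_width: 59.6
finger_force: 0.0
time: 27.37
tool_pos: [470.8, -213.1, 204.6]
tcp_rot: [3.142, 0.0, 1.571]
contact_force: [-1.0, -0.8, -0.0]
grip_width: 59.7
finger_force: 0.0
[ 470.77941792 -213.17817015  204.64755957]
321.053791889138 220.908672888297
320.25 216.75 21.150002 [ 469.36811467 -209.66541444   60.        ] 146 [ 22  26 147]
270.75 168.75 31.05 [ 431.58383659 -172.39157264   60.        ] 106 [ 13 125 135]
263.25 182.25 29.400002 [ 425.49810584 -182.67012661   60.        ] 105 [ 14 102 127]
309.75 230.25 28.95 [ 461.04070113 -220.56116688   60.        ] 141 [ 14  83 168]
324.75 177.75 31.05 [ 472.83662967 -179.19453442   60.        ] 93 [ 15 148 122]
326.25 236.25 27.75 [ 474.13403873 -225.44847949   60.        ] 140 [ 15  73 172]
360.75 188.25 29.400002 [ 500.66307648 -187.23698039   60.        ] 92 [ 13 141 121]
281.25 203.2
[... 2674 characters left out ...]
  99  97  91  95  94  93]
 [106 105 104 103  99 103  97  93  93  96  99  97  91  94  94  93]
 [105 103 104 101 101 101 119 141 138 116 101  98  94  93  93  92]
 [106 103 107 104 102 121 145 134 130 140 113  99  97  97  96  93]
 [106 106 107 106 104 133 142 147 138 135 126 100 101  98  98  95]
 [105 106 104 103 104 128 142 148 132 133 120 100 102  95  95  96]
 [104 106 105 104 104 109 134 143 138 131 104 102 103  98  97  98]
 [103 105 104 104 105 107 106 115 114 104 102 101 103 101 101 102]
 [102 106 105 103 105 108 104 105 107 104 101 104 104 102 102 104]
 [103 105 103 101 106 109 104 104 105 104 103 104 103 103 103 106]
 [103 104 103 100 104 106 102 102 103 103 105 101 102 104 102 102]] 156
```

The short bottle is at about (469.5,-213), directly below the tool. I'll go down with tips to about 14 mm and grip.

```bash
python3 -m pendant '[[[-0.04,0,-0.8],[0,0,0],0.3],[[0,0,-0.9],[0,0,0],0.3],[[0,0,-0.9],[0,0,0],0.3],[[0,0,-0.9],[0,0,0],0.3],[[0,0,-0.9],[0,0,0],0.3],[[0,0,-0.9],[0,0,0],0.3],[[0,0,-0.8],[0,0,0],0.3],[[0,0,-0.4],[0,0,0],0.3],[[0,0,-0.2],[0,0,0],0.3],[[0,0,0],[0,0,0],0.3]]'
python3 -m pendant '[[[0,0,0],[0,0,0],-1],[[0,0,0],[0,0,0],-1],[[0,0,0],[0,0,0],-1],[[0,0,0],[0,0,0],-1],[[0,0,0],[0,0,0],-1],[[0,0,0],[0,0,0],-1],[[0,0,0],[0,0,0],-1],[[0,0,0],[0,0,0],-1],[[0,0,0],[0,0,0],-1],[[0,0,0],[0,0,0],-1]]'
```

```text
time: 28.3
tool_pos: [469.0, -212.8, 2.5]
tcp_rot: [-3.14, -0.001, 1.571]
contact_force: [-0.6, -0.5, 0.3]
grip_width: 59.1
finger_force: 0.0
time: 29.13
tool_pos: [470.0, -213.4, 4.5]
tcp_rot: [3.14, 0.001, 1.571]
contact_force: [-1.0, -0.1, 5.6]
grip_width: 35.0
finger_force: 30.0
```

```bash
python3 -m pendant '[[[0,0,0.3],[0,0,0],-1],[[0,0,0.8],[0,0,0],-1],[[0,0,0.9],[0,0,0],-1],[[0,0,0.9],[0,0,0],-1],[[0,0,0.9],[0,0,0],-1],[[0.3,0.5,0],[0,0,0],-1],[[0.5,0.84,0],[0,0,0],-1],[[0.5,0.84,0],[0,0,0],-1],[[0.5,0.84,0],[0,0,0],-1],[[0.5,0.84,0],[0,0,0],-1]]'
python3 -m pendant '[[[0.5,0.84,0],[0,0,0],-1],[[0.5,0.84,0],[0,0,0],-1],[[0.13,0.17,0],[0,0,0],-1],[[0,0,0],[0,0,0],-1],[[0,0,0],[0,0,0],-1],[[0,0,0],[0,0,0],-1],[[0,0,0],[0,0,0],-1],[[0,0,0],[0,0,0],-1],[[0,0,0],[0,0,0],-1],[[0,0,0],[0,0,0],-1]]'
python3 - <<'E'
from h import *
im,p=snap('wrist','w11.png'); print(bot.get_obs()['tool_pos'],proj(p,(571,25.2,74)))
g=cv2.medianBlur(cv2.cvtColor(im,6),5)
e=cv2.HoughCircles(g[:265],3,1.5,20,param1=100,param2=.5,minRadius=35,maxRadius=70)
for u,v,r in e[0]:
    if 260<u<380:
        for z in(74,44): print(u,v,r,ray(p,u,v,z),ray(p,u+r,v,z)[0]-ray(p,u,v,z)[0])
E
```

```text
time: 29.97
tool_pos: [539.0, -96.1, 118.3]
tcp_rot: [3.141, 0.0, 1.571]
contact_force: [0.9, -0.6, 0.5]
grip_width: 34.8
finger_force: 29.9
time: 30.8
tool_pos: [572.3, -42.4, 117.7]
tcp_rot: [3.141, 0.0, 1.57]
contact_force: [-0.2, 0.4, 0.7]
grip_width: 34.7
finger_force: 29.9
[572.35809246 -42.29217018 117.70607546] (np.float64(319.25564879811105), np.float64(130.920537760089))
323.25 240.75 62.449997 [573.05168416 -32.37043594  74.        ] 33.85299033599847
323.25 240.75 62.449997 [573.1165413  -40.12722067  44.        ] 38.59817788255452
320.25 123.75 47.6 [571.50946971  28.70342719  74.        ] 24.053743188439853
320.25 123.75 47.6 [571.35815402  29.50739091  44.        ] 27.425366241321967
317.25 96.75 67.4 [570.03452779  41.63917686  74.        ] 33.533211868139006
317.25 96.75 67.4 [569.67646889  44.25634992  44.        ] 38.23357593563787
323.25 182.25 67.4 [573.03819332  -0.76144173  74.        ] 35.253033165624856
323.25 182.25 67.4 [573.10115945  -4.08758078  44.        ] 40.194465290100084
318.75 147.75 65.75 [570.72434243  16.86092765  74.        ] 33.69321044007768

[... 5532 characters left out ...]
152.25 36.35 [553.75741922  13.43565441  44.        ] 21.29902354843
371.25 152.25 69.05 [597.69472708  14.5949305   74.        ] 35.469131042726985
371.25 152.25 69.05 [601.21380966  13.42130045  44.        ] 40.44085369530853
294.75 186.75 39.5 [558.08869313  -3.110561    74.        ] 20.72032805534434
294.75 186.75 39.5 [556.05618168  -6.76597706  44.        ] 23.624704941194295
261.75 236.25 39.35 [539.79548275 -29.85421428  74.        ] 21.279042653724446
261.75 236.25 39.35 [535.1988045  -37.25829919  44.        ] 24.261734794091012
356.25 99.75 37.4 [589.46804875  40.21350805  74.        ] 18.637335292630723
356.25 99.75 37.4 [591.83399445  42.63084452  44.        ] 21.249738228200613
```

The small tin's top is at (571.5,28.7), about 3.5 mm off the large tin's centre, which is within tolerance. Now the short bottle goes down.

```bash
python3 -m pendant '[[[0,0,-0.6],[0,0,0],-1],[[0,0,-0.9],[0,0,0],-1],[[0,0,-0.9],[0,0,0],-1],[[0,0,-0.6],[0,0,0],-1],[[0,0,-0.25],[0,0,0],-1],[[0,0,-0.12],[0,0,0],-1],[[0,0,-0.08],[0,0,0],-1],[[0,0,-0.05],[0,0,0],-1],[[0,0,0],[0,0,0],-1],[[0,0,0],[0,0,0],-1]]'
```

```text
time: 31.68
tool_pos: [573.1, -42.0, 14.5]
tcp_rot: [3.14, 0.0, 1.571]
contact_force: [-3.7, 0.1, 6.7]
grip_width: 35.2
finger_force: 30.0
```

Contact at the expected height. Release, lift, back off and check.

```bash
python3 -m pendant '[[[0,0,0],[0,0,0],-0.1],[[0,0,0],[0,0,0],0.2],[[0,0,0],[0,0,0],0.3],[[0,0,0],[0,0,0],0.3],[[0,0,0],[0,0,0],0.3],[[0,0,0.3],[0,0,0],0.3],[[0,0,0.7],[0,0,0],0.3],[[0,0,0.9],[0,0,0],0.3],[[0,0,0.9],[0,0,0],0.3],[[0,0,0.9],[0,0,0],0.3]]'
python3 -m pendant '[[[0,0,0.9],[0,0,0],0.3],[[0,0,0.9],[0,0,0],0.3],[[0,0,0.9],[0,0,0],0.3],[[0,-0.5,0.5],[0,0,0],0.3],[[0,-0.8,0],[0,0,0],0.3],[[0,-0.6,0],[0,0,0],0.3],[[0,0,0],[0,0,0],0.3],[[0,0,0],[0,0,0],0.3],[[0,0,0],[0,0,0],0.3],[[0,0,0],[0,0,0],0.3]]'
python3 - <<'E'
from h import *
im,p=snap('wrist','w12.png'); print(bot.get_obs()['tool_pos'],bot.get_obs()['contact_force'])
g=cv2.medianBlur(cv2.cvtColor(im,6),5)
for n,X,R in[('small',(571.5,28,74),25),('large',(571,25.5,44),31),('short',(572.5,-42,45),18),('tallcap',(566,97.4,85),11),('shortcap',(572.5,-42,70),11)]:
    u0,v0=proj(p,X); r0=abs(proj(p,(X[0]+R,X[1],X[2]))[0]-u0)
    e=cv2.HoughCircles(g,3,1.5,5,param1=100,param2=.3,minRadius=int(r0-3),maxRadius=int(r0+3)); 
    c=[q for q in(e[0] if e is not None else []) if np.hypot(q[0]-u0,q[1]-v0)<r0*.6][:2]
    print(n,np.round((u0,v0,r0)),[(q,ray(p,q[0],q[1],X[2])[:2].round(1)) for q in c])
hsv=cv2.cvtColor(im,cv2.COLOR_BGR2HSV)
red=((hsv[...,0]<8)|(hsv[...,0]>172))&(hsv[...,1]>110)&(hsv[...,2]>120); u0,v0=map(int,proj(p,(566,97.4,85)))
y,x=np.where(red[max(v0-30,0):v0+30,u0-30:u0+30]); print(len(x),x.mean()+u0-30,y.mean()+max(v0-30,0),u0,v0)
E
```

```text
time: 32.52
tool_pos: [572.3, -41.8, 125.4]
tcp_rot: [3.142, 0.0, 1.571]
contact_force: [0.5, 1.3, 0.6]
grip_width: 59.7
finger_force: 0.0
time: 33.35
tool_pos: [572.4, -97.9, 219.7]
tcp_rot: [-3.141, -0.0, 1.572]
contact_force: [-0.6, 0.5, 0.2]
grip_width: 59.9
finger_force: 0.0
[572.41230074 -97.85724182 219.63375692] [-0.8095645   0.27621243 -0.60994142]
small [321.  48.  35.] [(array([320.25,  65.25,  36.1 ], dtype=float32), array([570.9,  16.7])), (array([320.25,  56.25,  36.1 ], dtype=float32), array([570.9,  22.7]))]
large [321.  60.  39.] [(array([320.25,  63.75,  37.95], dtype=float32), array([570.7,  22.5])), (array([327.75,  54.75,  39.45], dtype=float32), array([576.6,  29. ]))]
short [322. 147.  22.] [(array([323.25, 149.25,  21.45], dtype=float32), array([573.2, -43.5])), (array([323.25, 159.75,  19.8 ], dtype=float32), array([573.2, -52. ]))]
tallcap [313. -72.  17.] []
shortcap [322. 148.  14.] [(array([326.25, 153.75,  15.95], dtype=float32), array([575.5, -46.1])), (array([315.75, 150.75,  14.45], dtype=float32), array([567.4, -43.8]))]
0 nan nan 312 -71<stdin>:11: RuntimeWarning: Mean of empty slice.
  ret = ret.dtype.type(ret / rcount)
```

The circle fits are noisy at the picture's edge. I'll take one look from directly above, using masks.

```bash
python3 -m pendant '[[[0,0.5,0],[0,0,0],0.3],[[0,0.9,0],[0,0,0],0.3],[[0,0.9,0],[0,0,0],0.3],[[0,0.9,0],[0,0,0],0.3],[[0,0.8,0],[0,0,0],0.3],[[0,0,0],[0,0,0],0.3],[[0,0,0],[0,0,0],0.3],[[0,0,0],[0,0,0],0.3],[[0,0,0],[0,0,0],0.3],[[0,0,0],[0,0,0],0.3]]'
python3 - <<'E'
from h import *
im,p=snap('wrist','w13.png'); print(bot.get_obs()['tool_pos'])
g=cv2.medianBlur(cv2.cvtColor(im,6),5); hsv=cv2.cvtColor(im,cv2.COLOR_BGR2HSV)
for n,X,R in[('small',(571.5,25,74),25),('large',(571,25.5,44),31)]:
    u0,v0=proj(p,X); r0=abs(proj(p,(X[0]+R,X[1],X[2]))[0]-u0)
    e=cv2.HoughCircles(g,3,1,5,param1=100,param2=.3,minRadius=int(r0-2),maxRadius=int(r0+2)); 
    c=[q for q in(e[0] if e is not None else []) if np.hypot(q[0]-u0,q[1]-v0)<r0*.4][:3]
    print(n,np.round((u0,v0,r0)),[(q,ray(p,q[0],q[1],X[2])[:2].round(1)) for q in c])
grey=((hsv[...,1]<80)).astype('u1'); grey=cv2.morphologyEx(grey,cv2.MORPH_OPEN,np.ones((7,7)))
n,l,s,c=cv2.connectedComponentsWithStats(grey)
for i in range(1,n):
    if s[i,4]>500 and 200<c[i][0]<440: print(s[i],c[i])
u0,v0=map(int,proj(p,(571,25,74)))
print('row',g[v0,u0-60:u0+60:2]); print('col',g[v0-70:v0+64:2,u0])
red=((hsv[...,0]<8)|(hsv[...,0]>172))&(hsv[...,1]>110)&(hsv[...,2]>120); u1,v1=map(int,proj(p,(566,97.4,85)))
y,x=np.where(red[max(v1-30,0):v1+30,u1-30:u1+30]); print(len(x),ray(p,x.mean()+u1-30,y.mean()+max(v1-30,0),85))
print(u0,v0)
E
```

```text
time: 34.23
tool_pos: [572.5, 20.3, 219.6]
tcp_rot: [-3.142, 0.0, 1.57]
contact_force: [-0.2, -0.2, -0.8]
grip_width: 59.9
finger_force: 0.0
[572.49850116  20.23275582 219.56742185]
small [321. 215.  32.] [(array([320.5, 215.5,  32.4], dtype=float32), array([571.3,  24.5])), (array([321.5, 205.5,  32.4], dtype=float32), array([572.1,  32.5])), (array([326.5, 212.5,  31.3], dtype=float32), array([576. ,  26.9]))]
large [320. 208.  36.] [(array([316.5, 219.5,  37.4], dtype=float32), array([567.7,  15.2])), (array([311.5, 218.5,  37.4], dtype=float32), array([563.4,  16.1])), (array([319.5, 208.5,  35.2], dtype=float32), array([570.3,  24.8]))]
[     0      0    640    480 151487] [287.03091354 331.06369523]
[ 394    0   92   56 3608] [436.02549889  21.80072062]
[297 102  39  43 646] [320.92105263 127.89318885]
[ 285  172   71   75 4168] [320.10868522 208.90235125]
[311 276  26  28 604] [323.58443709 289.73178808]
row [ 99 100 101 100 101 102 103 134 159 161 165 165 165 166 169 169 171 172
 173 172 171 172 172 171 171 171 171 171 170 170 171 172 171 172 172 173
 171 169 167 166 166 165 164 162 162 159 167 162 162 157 150 150 153 126
  95 100 102 104 105 105]
col [151 151 153 155 156 156 155 155 154 154 152 154 157 154 156 165 165 164
 164 163 123 138 168 172 171 172 170 171 171 172 172 172 172 172 171 171
 171 171 172 173 172 172 173 172 171 170 172 172 171 170 169 159 157 157
 155 114  84  84  85  87  88 123 140 142 143 144 141]
554 [565.11796792  97.98421258  85.        ]
320 214
```

From above: small tin (571.3,24.5), large tin (570.3,24.8), tall bottle (565,98), short bottle (573,-43). All are within tolerance, so I'm handing in.

```bash
python3 -c "
from plant import bot
print(bot.close_job())"
```

```text
the job is handed in; nothing more can be done
None
```

The kit is set out and the job handed in at about 34 s: tins stacked in the middle of the board, tall bottle on the file holder's side and short bottle on the bur stand's, all measured within tolerance just before hand-in; no verdict came back.

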